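# Hook one block out of a full dry-block heater

## Task

The dry-block heater is packed full: take the hook lifter from its stand, catch the cross pin of the block with the two big wells, and draw that block straight up out of the heater; the fingers must not touch this block, and the other five blocks must stay in their places. Set it down flat on the floor of the white tray without dropping it, then unhook the lifter and hang it back in the notches of its stand. Leave the timer and the red tube rack where they are.

Things in the scene. Friction and masses are not known exactly. Their poses are not given: they have to be found in the camera images.
- heater: Grey dry-block heater, fixed; 205 mm (x) by 223 mm (y), rim 60 mm high, plus a control console 46 mm deep, at most 62 mm high, on its -x side. Origin: on the bench under the middle of the well. Well floor at z = 20 mm. It is full: six blocks, 2 in x by 3 in y, pitch 90.5 and 66.5 mm, parallel to the heater's axes, about 0.5 mm apart; tops 66 mm above the bench. Places vary.
- big_well_block: The block to take out: aluminium, 90 x 66 x 46 mm (x, y, z), 0.33 to 0.51 kg, the only one with just two wells, both 24 mm wide, side by side near its -x end. Origin: centre of the underside; x points away from the heater's console, z up. Like all six it has an open lifting pocket in its top, crossed by a pin.
- block_pin (a point): Middle of the 8 mm steel pin that crosses the pocket of this block along its y: at x = 0, y = 0, z = 37 mm of the block (pin axis 9 mm below the block's top), above the centre of mass, so that the block hangs level. Axes as the block's. 23 mm are free under the pin.
- block_pocket (a point): Where the hook goes down: centre of the free part of the pocket on the +x side of the pin, in the plane of the block's top (x = +17, z = +46 mm of the block). The pocket runs from x = -15 to +30 mm, y = -14 to +14 mm of the block and is 36 mm deep (floor at z = 10 mm), so 26 x 28 mm are free here, and 11 mm on the -x side of the pin.
- lifter: Hook lifter, 0.13 kg: flat steel bar 20 mm wide (y), 4 mm thick, bent to a J, with a black cross handle. Origin: seat of the hook, on top of the toe. Toe x -10 to +10 mm, z -4 to 0; upturned lip x -10 to -6 mm, up to z = +5 mm; upright bar x +6 to +10 mm, up to the handle: a throat 12 mm wide. It catches a pin by moving towards its own -x, then up. Hung at the start: z up, x as the stand's.
- lifter_grip (a point): Middle of the lifter's handle: at x = +8, y = 0, z = +80 mm of the lifter. The handle is 22 mm thick (x), 110 mm long (y), 26 mm high. Take it across its thickness, fingers closing along the lifter's x.
- lifter_stand: Grey stand for the lifter, fixed: base plate 90 x 130 x 8 mm and two uprights 44 mm wide (x), 7 mm thick, at y = -45.5 and +45.5 mm (84 mm clear between them), each with an open notch in its top in which an end of the handle rests. A thin rod joins them at x = +16 mm, z = 50 mm. Origin: centre of the underside, x away from the robot. Stand and tray may change places.
- stand_notch (a point): Middle between the two notches, at the height of their floors, 91 mm above the bench. Notches 27 mm wide (x = -13.5 to +13.5 mm), sides 16 mm high. With the lifter hung, its grip point is 13 mm above this point and its hook 12 mm above the base plate. Either way round will do. The uprights end 107 mm above the bench, so lift the hook above that before moving it sideways.
- white_tray: White plastic tray, loose, 0.12 kg, 122 x 94 mm (x, y), 30 mm high, walls 2 mm, floor 2 mm above the bench; inside 118 x 90 mm. The block fits in with its long side along the tray's x, either way round. Origin: centre of the underside. A fixed power supply, 70 mm high at most, stands between the heater and the tray and stand.
- timer: Bystander: white timer, 66 x 66 x 19 mm, loose, at the front right of the bench. Origin: centre of the underside.
- red_rack: Bystander: dark red tube rack, 100 x 76 x 48 mm, loose, at the front left of the bench. Origin: centre of the underside.
- tube_block1: One of the other five aluminium blocks, 90 x 66 x 46 mm, with 9 or 16 wells 10 to 15 mm wide; stays in the heater. Origin: centre of its underside.
- tube_block2: One of the other five aluminium blocks, 90 x 66 x 46 mm, with 9 or 16 wells 10 to 15 mm wide; stays in the heater. Origin: centre of its underside.
- tube_block3: One of the other five aluminium blocks, 90 x 66 x 46 mm, with 9 or 16 wells 10 to 15 mm wide; stays in the heater. Origin: centre of its underside.
- tube_block4: One of the other five aluminium blocks, 90 x 66 x 46 mm, with 9 or 16 wells 10 to 15 mm wide; stays in the heater. Origin: centre of its underside.
- tube_block5: One of the other five aluminium blocks, 90 x 66 x 46 mm, with 9 or 16 wells 10 to 15 mm wide; stays in the heater. Origin: centre of its underside.

How it is judged:
On the way, in this order (a step that is already met when the one before it is completed fails the run):
1. The block hangs on the lifter, clear above the heater and the other blocks (z of big_well_block in the frame of heater above 0.07 m and contact force between big_well_block and lifter above 1 N), for 0.1 s.
2. The block stands flat in the white tray and the lifter no longer touches it (x of big_well_block in the frame of white_tray between -0.022 and 0.022 m and y of big_well_block in the frame of white_tray between -0.022 and 0.022 m and z of big_well_block in the frame of white_tray between -0.001 and 0.006 m and angle between big_well_block's own z axis and vertical below 0.06 rad and angle between white_tray's own z axis and vertical below 0.05 rad and height (world z) of white_tray below 0.01 m and contact force between big_well_block and lifter below 0.05 N and linear speed of big_well_block below 0.02 m/s), for 0.1 s.
At the end, for the whole second after the job is handed in: The block with the two big wells stands flat (within 0.06 rad) on the floor of the upright white tray; the lifter hangs at rest in the notches of its stand, its handle within 8 mm of the notches' middle across, 20 mm along and 6 mm in height. (The other five blocks have not left their places.) (x of big_well_block in the frame of white_tray between -0.022 and 0.022 m and y of big_well_block in the frame of white_tray between -0.022 and 0.022 m and z of big_well_block in the frame of white_tray between -0.001 and 0.006 m and angle between big_well_block's own z axis and vertical below 0.06 rad and angle between white_tray's own z axis and vertical below 0.05 rad and height (world z) of white_tray below 0.01 m and x of lifter_grip in the frame of lifter_stand between -0.008 and 0.008 m and y of lifter_grip in the frame of lifter_stand between -0.02 and 0.02 m and z of lifter_grip in the frame of lifter_stand between 0.098 and 0.11 m and angle between the y axis of lifter and the y axis of lifter_stand, either way round below 0.15 rad and angle between lifter's own z axis and vertical below 0.15 rad and linear speed of each of big_well_block, lifter below 0.02 m/s); the robot touches nothing.
It fails at once if One of the other five blocks is moved by more than 15 mm (distance of any of tube_block1, tube_block2, tube_block3, tube_block4, tube_block5 from where it was at the start of the episode above 0.015 m).
It fails at once if The fingers touch the block with the two big wells (more than 2 N) (contact force between the fingers and big_well_block above 2 N).
It fails at once if The block falls: it moves faster than 0.6 m/s without touching the lifter (contact force between big_well_block and lifter below 0.01 N and linear speed of big_well_block above 0.6 m/s).
It fails at once if The timer or the red tube rack is shifted by more than 30 mm (distance of any of timer, red_rack from where it was at the start of the episode above 0.03 m).
It also fails if it takes over 72 s, if anything falls off the work surface, if the arm or the gripper's body presses on something with over 40 N, if the wrist force passes 120 N, or if a joint passes its speed limit or range.

## Robot

A 7-joint arm with a two-finger parallel gripper is mounted at the origin on a cart in front of the work surface, level with it; the furniture and walls round the work are solid. World frame = base frame: x ahead of the robot, y to its left, z up, the work surface at z = 0. Lengths are in m, angles in rad, forces in N, time in s.
With the tool pointing down it reaches from about 0.425 to 0.925 m from the base axis. Payload 6.8 kg.
Tool frame: the origin (TCP) lies at the very end of the fingers, on their centre line; the grasp point (between the pads) lies 19 mm behind it; z points along the fingers, y is the line along which they close (so a half turn about z gives the same grasp; the last joint's range is limited). The gripper opens to 85 mm and grips with 20 to 120 N. Pads are 22 mm wide; open, the fingers measure 114 mm over their backs; the gripper's body (76 mm by 85 mm) begins 54 mm behind the grasp point. The pads swing forward as they close: fully open they stand 13 mm farther back than shut.
Start: joints at [-1.375, 0.477, 0.022, 1.555, -0.011, 1.109, -0.083], TCP at [0.202, 0.644, 0.231] pointing down, gripper open.
Joint ranges: [-2.96, 2.96], [-0.34, 2.1], [-1.41, 1.46], [0.24, 2.44], [-1.37, 4.51], [0.17, 1.92], [-2.96, 2.96]. Speed limits (rad/s): [2.39, 2.39, 3.14, 3.14, 3.14, 3.14, 3.14].

## Interface

Orientations are given as a unit quaternion [w, x, y, z].
In Python, from station import bot, optics, ticket gives the robot as it stands (bot), with the cameras (optics) and the job (ticket).
- The arm moves only by the tool creep_tool, called after "Emit:" as a command line: name --pt "numbers of a row" for each row, then --argument value for the rest. Schema: {"type":"object","properties":{"plan":{"type":"array","items":{"type":"array","items":{"type":"number"},"minItems":5,"maxItems":5},"minItems":1,"maxItems":20},"squeeze":{"type":"number"},"only":{"type":"string"},"quiet":{"type":"boolean"},"lines":{"type":"string"}},"required":["plan"],"additionalProperties":false}. plan is a list of rows, 1 to 20 of them, each of 5 numbers: dx, dy, dz in shares of the most that a row can go, 1 being 50 mm, then a turn about the tool's z in shares of 2 rad (1.0 is 2 rad), then the opening from 0.0 (shut) to 1.0 (fully open); each row shifts and turns the commanded pose from where the row before left it, along the tool's axes as they then stand; what a row does not reach is not made up. A row lasts 1/10 s, in which the tool goes at most 0.05 m and 0.15 rad, less where a joint would pass 70% of its speed; a pose out of reach is approached as far as the arm can. The fingers move at their own pace and stop on an object; squeeze is the grip in N (left out, the last holds). Time passes only in rows, so rows that do not move let the fingers close. The tool returns the time, the measured TCP pose, the force, the opening and the grip force at its end. only (a regular expression) keeps the lines of the reply that match it, lines (a string "A,B") keeps lines A to B, and quiet returns only ok. A shift or turn number past 1, either way, is cut back to 1. Input that does not fit is refused with a message, and nothing moves.
- bot.get_obs(): the state, without advancing time (a new reading comes with each control period).
- optics.read_camera(name): name is "side" or "top"; returns the picture (480x640x3 uint8, blue, green, red); there is no depth.
- optics.camera_info(name): a dict with "vertical_fov" (degrees; the focal length in pixels is half the picture's height over the tangent of half this angle, whatever the lens; pixels are square), "cx", "cy" (the principal point, pixels), "view" (4x4, takes a point from world to camera coordinates). Camera axes: x right, y up, looking along -z (the intrinsics and any distortion apply to the point x, -y, -z); pixel columns grow to the right and rows downward; lengths in m; the calibration is good to about 2 mm. A picture is of the moment at which its call begins. camera_info takes no time and is no camera call.
- ticket.hand_in(): hands the job in; it is judged then, once.
The state is a dict: "t": time; "q": joint angles; "joint_vel": joint speeds; "joint_torque": joint torques, N m; "eef_pos": TCP position; "tool_rot": TCP orientation; "contact_force": force on the tool from outside, world axes, zero at the start; "torque": the same for the moment, N m; "gripper_width": opening from 0.0 (shut) to 1.0 (fully open); "grasp_force": force on a finger pad.
Only numpy, scipy, OpenCV 4.12 (cv2) and the standard library are available. Lean on these libraries where they do the work, as an engineer would, in place of code of your own. Each camera call takes 0.05 s, during which the arm holds its last target. There are 200 camera calls.

## Working session

There is one attempt and no reset: what is moved stays moved. The work goes in short steps, Python scripts to look and compute and a tool call to move; the robot and the scene stay as the last step left them, time stands still between calls to the robot, and variables do not carry over. Pictures are saved under pics/ and viewed, at most 11 in all, crops included, and the job is handed in when it is done.

```bash
ls; mkdir -p pics; python3 - <<'E'
from station import bot, optics, ticket
import cv2,numpy as np
for n in("side","top"):
    im=optics.read_camera(n); cv2.imwrite(f"pics/{n}0.png",im)
    i=optics.camera_info(n); print(n,{k:(np.round(v,4).tolist() if k=="view" else v) for k,v in i.items()})
o=bot.get_obs(); print(o["t"],o["eef_pos"],o["tool_rot"],o["contact_force"],o["gripper_width"])
E
```

```text
pics
station.py
side {'vertical_fov': 42.28355032420142, 'cx': 314.31583840033926, 'cy': 250.37711576254245, 'view': [[0.3404, -0.9401, -0.0203, -0.1788], [0.7105, 0.2431, 0.6604, -0.3992], [-0.6159, -0.2392, 0.7506, -1.3751], [0.0, 0.0, 0.0, 1.0]]}
top {'vertical_fov': 57.70592661117817, 'cx': 326.29563188618965, 'cy': 240.42566269519335, 'view': [[-0.0247, -0.9994, -0.0254, -0.0018], [0.9813, -0.0291, 0.1901, -0.4848], [-0.1907, -0.0202, 0.9814, -1.1871], [0.0, 0.0, 0.0, 1.0]]}
0.1 [0.20178457 0.64356215 0.23041026] [-5.81006193e-05  1.51331317e-01  9.88482744e-01 -8.32573602e-04] [ 0.14349573 -0.50799773  0.10954762] 0.9967123306126069
```

View pics/top0.png

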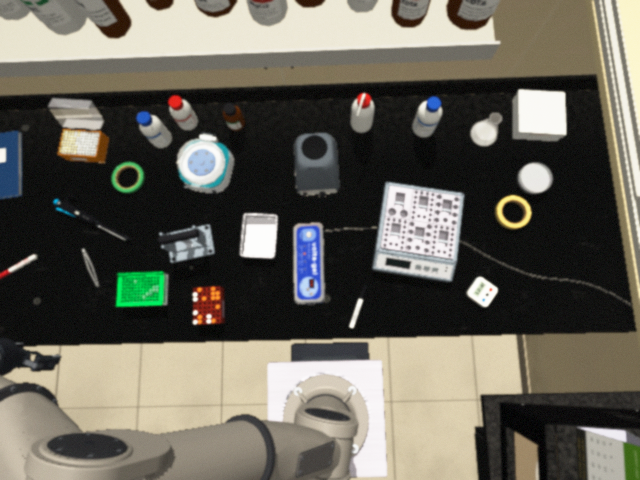

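View pics/side0.png

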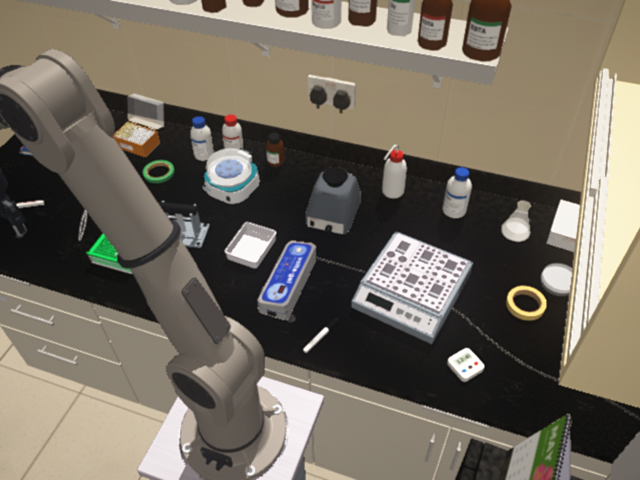

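The top view shows the heater at about (420,230), the tray at (260,235) and the stand at (187,243). I'll enlarge those.

```bash
python3 - <<'E'
import cv2,numpy as np
t=cv2.imread("pics/top0.png");s=cv2.imread("pics/side0.png")
def c(im,x,y,w,h,W,H): return cv2.resize(im[y:y+h,x:x+w],(W,H),interpolation=cv2.INTER_CUBIC)
a=c(t,370,175,100,110,400,440)
b=c(s,345,228,133,110,400,330)
cv2.imwrite("pics/heat.png",np.hstack([a,cv2.copyMakeBorder(b,0,110,0,0,0)]))
a=c(t,150,205,140,65,800,371)
b=c(s,160,195,120,75,366,229)
cv2.imwrite("pics/stand.png",np.vstack([a,cv2.copyMakeBorder(b,0,0,0,434,0)]))
E
```

```text
(no output)
```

View pics/heat.png

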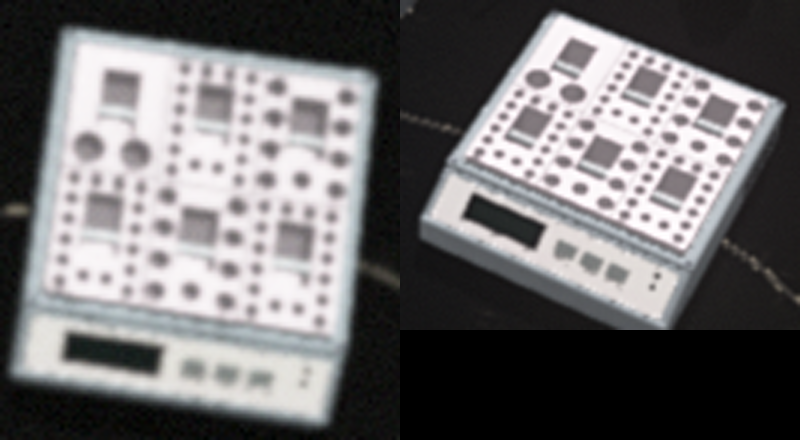

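View pics/stand.png

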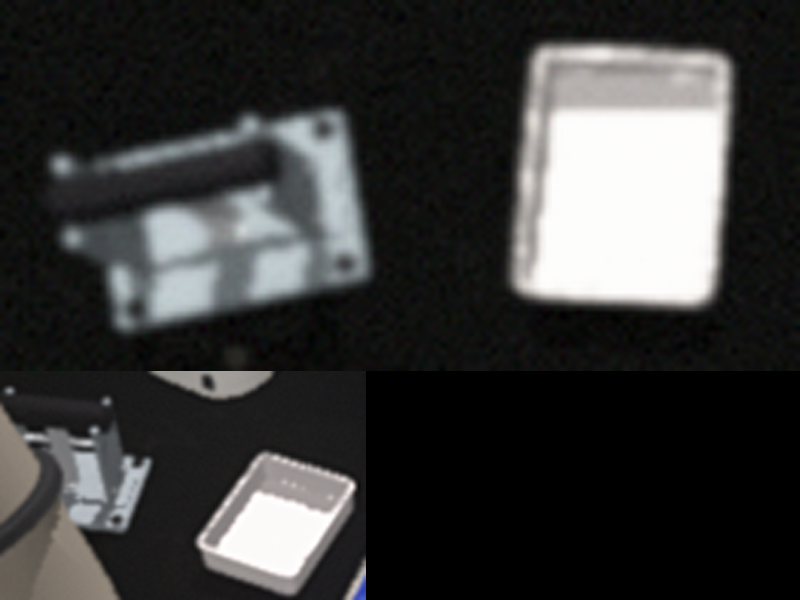

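```bash
cat > h.py <<'E'
import cv2,numpy as np
from station import bot, optics, ticket
C={n:optics.camera_info(n) for n in("top","side")}
def cam(n):
    i=C[n];V=np.array(i["view"]);return 240/np.tan(np.radians(i["vertical_fov"]/2)),i["cx"],i["cy"],V
def ray(n,p):
    f,cx,cy,V=cam(n);d=np.array([(p[0]-cx)/f,-(p[1]-cy)/f,-1])
    R=V[:3,:3];return -R.T@V[:3,3],R.T@d
def plane(n,p,z):
    o,d=ray(n,p);return o+d*(z-o[2])/d[2]
def tri(pt,ps):
    (a,d),(b,e)=ray("top",pt),ray("side",ps)
    s=np.linalg.lstsq(np.c_[d,-e],b-a,rcond=None)[0]
    P,Q=a+s[0]*d,b+s[1]*e;return (P+Q)/2,np.linalg.norm(P-Q)
def proj(n,X):
    f,cx,cy,V=cam(n);c=V[:3,:3]@np.asarray(X)+V[:3,3];return np.array([cx-f*c[0]/c[2],cy+f*c[1]/c[2]])
E
python3 - <<'E'
from h import *
np.set_printoptions(precision=4,suppress=True)
im={n:cv2.imread(f"pics/{n}0.png") for n in("top","side")}
def quad(n,box,thr,close):
    x,y,w,h=box;g=im[n][y:y+h,x:x+w].min(2)
    g=cv2.resize(g,None,fx=8,fy=8,interpolation=cv2.INTER_CUBIC)
    m=cv2.morphologyEx((g>thr).astype('u1'),cv2.MORPH_CLOSE,np.ones((close,close)))
    m=cv2.morphologyEx(m,cv2.MORPH_OPEN,np.ones((25,25)))
    c=max(cv2.findContours(m,cv2.RETR_EXTERNAL,cv2.CHAIN_APPROX_NONE)[0],key=cv2.contourArea)
    q=cv2.approxPolyN(c,4)[0] if hasattr(cv2,"approxPolyN") else None
    # refine: fit lines to the contour pieces between corners
    c=c[:,0].astype(float);q=q.astype(float);L=[]
    for i in range(4):
        a,b=q[i],q[(i+1)%4];u=(b-a)/np.linalg.norm(b-a);r=c-a;t=r@u;dd=abs(r@[-u[1],u[0]])
        s=c[(t>.12*np.linalg.norm(b-a))&(t<.88*np.linalg.norm(b-a))&(dd<14)]
        vx,vy,x0,y0=cv2.fitLine(s.astype('f4'),cv2.DIST_HUBER,0,.01,.01).ravel();L.append(np.cross([x0,y0,1],[x0+vx,y0+vy,1]))
    P=np.array([np.cross(L[i-1],L[i]) for i in range(4)]);P=P[:,:2]/P[:,2:]
    return (P+.5)/8-.5+[x,y]
print("heater px min-channel profile", im["top"][230,370:470].min(1))
for thr in (190,200,210):
  for n,b in(("top",(370,175,100,110)),("side",(345,228,133,100))):
    q=quad(n,b,thr,81);W=np.array([plane(n,p,.066) for p in q])
    e=np.roll(W,-1,0)-W
    print(thr,n,q.tolist() and np.round(q,1).tolist(),"ctr",W.mean(0)[:2],"sides",np.linalg.norm(e,axis=1),"ang",np.degrees(np.arctan2(e[:,1],e[:,0])))
for n,b in(("top",(232,205,55,62)),("side",(218,215,65,62))):
  for thr in(90,130):
    q=quad(n,b,thr,81);W=np.array([plane(n,p,.03) for p in q]);e=np.roll(W,-1,0)-W
    print("tray",thr,n,np.round(q,1).tolist(),"ctr",W.mean(0)[:2],"sides",np.linalg.norm(e,axis=1),"ang",np.degrees(np.arctan2(e[:,1],e[:,0])))
E
```

```text
heater px min-channel profile [ 16  19  20  18  14  15  26  59 109 159 185 187 189 211 227 211 177 171
 199 220 206 177 157 157 155 152 154 152 144 157 198 228 227 210 211 230
 235 220 189 156 137 143 172 204 204 175 149 142 138 141 132 137 129 126
 167 220 236 239 237 235 237 235 229 223 199 187 206 229 225 191 163 156
 166 182 194 191 181 185 209 230 230 207 173 177 208 230 227 205 180 145
  82  32  14  17  12  13  14   5  13   7]
190 top [[461.4, 195.0], [452.1, 279.1], [375.7, 267.0], [387.6, 183.3]] ctr [ 0.5018 -0.2744] sides [0.2407 0.2093 0.2432 0.2096] ang [ 169.2806   79.2833  -10.6478 -101.402 ]
190 side [[469.5, 261.5], [428.7, 339.1], [351.1, 297.3], [396.2, 232.0]] ctr [ 0.4884 -0.2746] sides [0.2698 0.2153 0.2533 0.2085] ang [ 170.3583   74.657   -10.9481 -100.9786]
200 top [[460.6, 195.8], [451.8, 278.8], [377.1, 266.9], [388.9, 184.2]] ctr [ 0.5008 -0.2755] sides [0.2371 0.2045 0.2402 0.2036] ang [ 169.5159   79.288   -10.7021 -101.5959]
200 side [[466.0, 260.3], [429.5, 339.5], [354.6, 298.8], [392.7, 230.8]] ctr [ 0.4886 -0.2726] sides [0.2697 0.2076 0.2533 0.2096]
[... 409 characters left out ...]
 top [[278.2, 213.6], [274.9, 258.6], [238.3, 256.9], [242.5, 211.7]] ctr [0.5096 0.1808] sides [0.1326 0.1052 0.1338 0.1049] ang [175.6187  85.7006  -4.5014 -94.9488]
tray 130 top [[277.7, 214.1], [274.5, 258.2], [239.0, 256.5], [243.0, 212.1]] ctr [0.5095 0.1807] sides [0.1299 0.1024 0.1315 0.1022] ang [175.7693  85.5865  -4.3162 -95.3119]
tray 90 side [[282.4, 232.0], [282.4, 279.9], [219.7, 255.4], [245.1, 220.2]] ctr [0.4972 0.1551] sides [0.1705 0.1933 0.1438 0.1181] ang [-158.148    83.0555   -4.2413  -94.1105]
tray 130 side [[278.0, 230.9], [253.7, 267.2], [220.2, 255.5], [245.1, 220.7]] ctr [0.5005 0.1799] sides [0.1435 0.1029 0.1418 0.1036] ang [175.4936  85.3197  -4.2453 -93.7173]
```

```bash
cat > pk.py <<'E'
from h import *
np.set_printoptions(precision=4,suppress=True)
def pockets(n,img,S=8,z=.066,thr=195):
    # predicted centres, from rough pose; take dark component there
    th=np.radians(-10.7);R=np.array([[np.cos(th),-np.sin(th)],[np.sin(th),np.cos(th)]])
    g=cv2.resize(img.min(2),None,fx=S,fy=S,interpolation=cv2.INTER_CUBIC)
    m=(g<thr).astype('u1');m=cv2.morphologyEx(m,cv2.MORPH_OPEN,np.ones((S*4,S*4)))
    nl,lab,st,ce=cv2.connectedComponentsWithStats(m)
    out=[]
    for i in range(1,nl):
        p=(ce[i]+.5)/S-.5;w=plane(n,p,z)[:2]
        if np.linalg.norm(w-[.53,-.275])<.16 and 50<st[i,4]/S**2<160:
            ys,xs=np.nonzero(lab==i);P=np.array([plane(n,((a+.5)/S-.5,(b+.5)/S-.5),z)[:2] for a,b in zip(xs[::3],ys[::3])])@R
            out.append((w,P.mean(0),P.min(0),P.max(0),p,st[i,4]/S**2))
    return R,out
if __name__=="__main__":
    for n in("top","side"):
        for thr in(185,200):
            R,o=pockets(n,cv2.imread(f"pics/{n}0.png"),thr=thr)
            for w,c,a,b,p,ar in o: print(n,thr,"w",w,"local c",c,"ext",b-a,"px",p,round(ar))
E
python3 pk.py
```

```text
top 185 w [ 0.6008 -0.2267] local c [ 0.6324 -0.1112] ext [0.0259 0.0259] px [399.8822 196.6282] 73
top 185 w [ 0.5883 -0.2925] local c [ 0.6324 -0.1782] ext [0.0273 0.0267] px [423.5454 200.1465] 78
top 185 w [ 0.5756 -0.3576] local c [ 0.632  -0.2445] ext [0.0266 0.0283] px [447.0839 203.7906] 84
top 185 w [ 0.5123 -0.2101] local c [ 0.5424 -0.1113] ext [0.0269 0.026 ] px [395.7169 227.2967] 77
top 185 w [ 0.4994 -0.2756] local c [ 0.5419 -0.1781] ext [0.0253 0.0278] px [419.5808 231.1312] 81
top 185 w [ 0.4874 -0.3409] local c [ 0.5422 -0.2446] ext [0.0265 0.0259] px [443.5059 234.6774] 80
top 185 w [ 0.4457 -0.1815] local c [ 0.4717 -0.0956] ext [0.019  0.0337] px [386.6907 251.1288] 71
top 200 w [ 0.6006 -0.2266] local c [ 0.6322 -0.1111] ext [0.0279 0.0276] px [399.8611 196.6895] 84
top 200 w [ 0.5882 -0.2924] local c [ 0.6323 -0.1783] ext [0.0299 0.0284] px [423.508  200.1859] 91
top 200 w [ 0.5752 -0.3575] local c [ 0.6316 -0.2446] ext [0.0284 0.0301] px [447.0603 203.9159] 95
top 200 w [ 0.5122 -0.2101] local c [ 0.5423 -0.1114] ext [0.029  0.0278] px [395.7484 227.3471] 88

[... 916 characters left out ...]
 w [ 0.4143 -0.3046] local c [ 0.4637 -0.2224] ext [0.0278 0.0559] px [416.0609 306.0603] 120
side 200 w [ 0.5954 -0.2263] local c [ 0.6271 -0.1118] ext [0.033  0.0278] px [403.4414 245.6479] 83
side 200 w [ 0.5834 -0.2917] local c [ 0.6274 -0.1783] ext [0.0351 0.0274] px [426.7839 254.9844] 89
side 200 w [ 0.5706 -0.3566] local c [ 0.6269 -0.2444] ext [0.0324 0.0305] px [450.5018 264.7494] 94
side 200 w [ 0.5079 -0.2094] local c [ 0.538  -0.1114] ext [0.0339 0.0279] px [388.3768 268.2071] 95
side 200 w [ 0.4946 -0.2744] local c [ 0.537  -0.1777] ext [0.0321 0.0304] px [411.946  278.4763] 97
side 200 w [ 0.4829 -0.3403] local c [ 0.5377 -0.2447] ext [0.0345 0.0278] px [436.7576 288.7182] 103
```

```bash
python3 - <<'E'
from h import *
np.set_printoptions(precision=4,suppress=True)
im={n:cv2.imread(f"pics/{n}0.png") for n in("top","side")}
def cen(n,p,r=3):
    x,y=np.round(p).astype(int);g=im[n][y-r:y+r+1,x-r:x+r+1].min(2).astype(float)
    g=np.clip(g-np.median(g)-15,0,None);Y,X=np.mgrid[y-r:y+r+1,x-r:x+r+1];return np.array([(g*X).sum(),(g*Y).sum()])/g.sum()
for t,s in (((160.9,233.5),(163.3,201.9)),((193.8,226.4),(195,205.2)),((162.6,247),None)):
    T=cen("top",t);print("top",T,"z.107:",plane("top",T,.107))
    if s is not None: S=cen("side",s);print("  side",S,plane("side",S,.107),"tri",*tri(T,S))
S=cen("side",(191.1,214.7));print("side -x,-y horn",S,plane("side",S,.107))
# handle dark on stand: mask dark grey vs black bench is weak -> enlarge contrast
a=im["top"][212:275,152:222].astype(float);a=np.clip((a/255)**.5*255,0,255).astype('u1')
b=im["side"][190:250,155:225].astype(float);b=np.clip((b/255)**.5*255,0,255).astype('u1')
r=lambda i:cv2.resize(i,(400,360),interpolation=cv2.INTER_CUBIC)
cv2.imwrite("pics/g.png",np.hstack([r(a),r(b)]))
E
```

```text
top [160.5036 233.5527] z.107: [0.5053 0.4351 0.107 ]
  side [162.6422 201.0528] [0.5049 0.4348 0.107 ] tri [0.5055 0.4353 0.1063] 0.00011412638122717209
top [193.326  227.1751] z.107: [0.5204 0.3455 0.107 ]
  side [194.4444 204.5582] [0.5208 0.3449 0.107 ] tri [0.5204 0.3451 0.1073] 0.0007011844308065703
top [162.4565 246.1794] z.107: [0.4701 0.4281 0.107 ]
side -x,-y horn [189.4639 216.462 ] [0.4755 0.3366 0.107 ]
```

View pics/g.png

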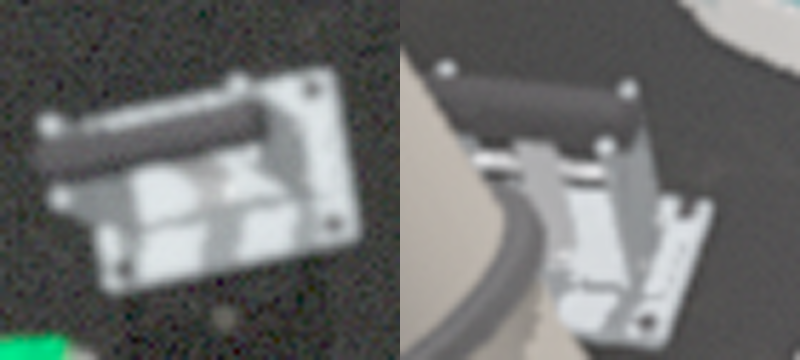

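Careful with the scale: shifts go in shares of 50 mm and turns go in shares of 2 rad. That gives: -0.032 m is -0.64, 0.0246 m is 0.492, 0.139 rad / 2 = 0.0695.

```bash
python3 - <<'E'
from h import *
np.set_printoptions(precision=4,suppress=True)
c=np.array([.4954,.3870]);th=np.radians(9.7);R=np.array([[np.cos(th),-np.sin(th)],[np.sin(th),np.cos(th)]])
for p in((158.1,239.5),(198.4,235.6)): print("handle end in stand frame",(plane("top",p,.115)[:2]-c)@R)
im={n:cv2.imread(f"pics/{n}0.png") for n in("top","side")}
def hole(n,X):
    p=proj(n,X);S=8;r=8;x,y=np.round(p).astype(int)
    g=cv2.resize(im[n][y-r:y+r+1,x-r:x+r+1].min(2),None,fx=S,fy=S,interpolation=cv2.INTER_CUBIC)
    nl,lab,st,ce=cv2.connectedComponentsWithStats((g<190).astype('u1'))
    i=1+np.argmin(np.linalg.norm(ce[1:]-np.array([r,r])*S,axis=1)+(st[1:,4]<900)*1e3);return (ce[i]+.5)/S-.5+[x-r,y-r],st[i,4]/64
th=np.radians(-10.7);R=np.array([[np.cos(th),-np.sin(th)],[np.sin(th),np.cos(th)]])
for w in((388+4.2,211.7),(403.7,213.2)):
    X=plane("top",w,.066);a,s1=hole("top",X);b,s2=hole("side",X);P,e=tri(a,b);print("big well",a,s1,b,s2,P,e,"local",P[:2]@R, plane("top",a,.066)[:2]@R,plane("side",b,.066)[:2]@R)
E
```

```text
handle end in stand frame [0.0005 0.0512]
handle end in stand frame [-0.0105 -0.0578]
big well [391.7175 211.2045] 47.328125 [390.4572 253.931 ] 45.828125 [ 0.5596 -0.2014  0.0626] 0.0009488643002711825 local [ 0.5873 -0.094 ] [ 0.5867 -0.0941] [ 0.5841 -0.0948]
big well [403.5255 212.9676] 47.53125 [402.0231 258.7266] 45.96875 [ 0.5534 -0.2342  0.0626] 0.0010937754480903788 local [ 0.5873 -0.1274] [ 0.5867 -0.1274] [ 0.5841 -0.128 ]
```

Emit:
creep_tool --pt "0 0 0 0.0685 1" --pt "0 0 0 0.0685 1" --pt "0 0 0 0.0685 1" --pt "0 0 0 0.0685 1" --pt "0 0 0 0.0685 1" --pt "0 0 0 0.0685 1" --pt "0 0 0 0.0685 1" --pt "0 0 0 0.0695 1" --pt "-0.6 0.492 0 0 1" --pt "-0.6 0.492 0 0 1" --pt "-0.6 0.492 0 0 1" --pt "-0.6 0.492 0 0 1" --pt "-0.6 0.492 0 0 1" --pt "-0.6 0.492 0 0 1" --pt "-0.6 0.492 0 0 1" --pt "-0.6 0.492 0 0 1" --pt "-0.6 0.492 0 0 1" --pt "-0.64 0.5 0 0 1" --pt "0 0 0 0 1" --pt "0 0 0 0 1" --squeeze 60

```text
t: 2.1
eef_pos: [0.4962, 0.3866, 0.2309]
tool_rot: [-0.0, 0.646, 0.763, -0.0]
contact_force: [-0.5, 0.1, -1.2]
gripper_width: 0.999
grasp_force: 0.0
```

To row units: 0.03 m is 0.6, 0.026 m is 0.52.

Emit:
creep_tool --pt "0 0 0.6 0 1" --pt "0 0 0.6 0 1" --pt "0 0 0.6 0 1" --pt "0 0 0.6 0 1" --pt "0 0 0.52 0 1" --pt "0 0 0 0 1" --pt "0 0 0 0 0" --pt "0 0 0 0 0" --pt "0 0 0 0 0" --pt "0 0 0 0 0" --pt "0 0 0 0 0" --pt "0 0 0 0 0" --pt "0 0 0 0 0" --squeeze 60

```text
t: 3.4
eef_pos: [0.4961, 0.3884, 0.0865]
tool_rot: [-0.0, 0.645, 0.764, 0.001]
contact_force: [-2.8, -0.2, 7.2]
gripper_width: 0.249
grasp_force: 59.3
```

To row units: -0.03 m is -0.6, -0.02 m is -0.4.

Emit:
creep_tool --pt "0 0 -0.2 0 0" --pt "0 0 -0.4 0 0" --pt "0 0 -0.6 0 0" --pt "0 0 -0.6 0 0" --pt "0 0 -0.6 0 0" --pt "0 0 -0.4 0 0" --pt "0 0 0 0 0" --pt "0 0 0 0 0"

```text
t: 4.2
eef_pos: [0.4954, 0.3877, 0.2253]
tool_rot: [-0.0, 0.645, 0.764, 0.0]
contact_force: [-0.3, -0.6, -2.4]
gripper_width: 0.249
grasp_force: 58.7
```

```bash
python3 - <<'E'
from h import *
o=bot.get_obs();print(o["eef_pos"],o["tool_rot"],o["contact_force"],o["torque"])
for n in("top","side"): cv2.imwrite(f"pics/{n}1.png",optics.read_camera(n))
for n in("top","side"):print(n,proj(n,o["eef_pos"]),proj(n,o["eef_pos"]-[0,0,.06]))
t=cv2.imread("pics/top1.png")[180:270,140:240];s=cv2.imread("pics/side1.png")[110:230,130:230]
f=lambda i,w,h:cv2.resize((np.sqrt(i/255.)*255).astype('u1'),(w,h),interpolation=cv2.INTER_CUBIC)
cv2.imwrite("pics/l1.png",np.hstack([f(t,400,480),f(s,400,480)]))
E
```

```text
[0.49535733 0.38766677 0.22527708] [-9.01194922e-05  6.44938146e-01  7.64234766e-01  4.24602665e-05] [-0.26722233 -0.57660909 -2.40719065] [-0.01851368  0.00769634  0.01206623]
top [160.24735605 227.03458171] [169.51136877 232.14095811]
side [167.57886621 174.61845408] [172.04485404 191.60216561]
```

View pics/l1.png

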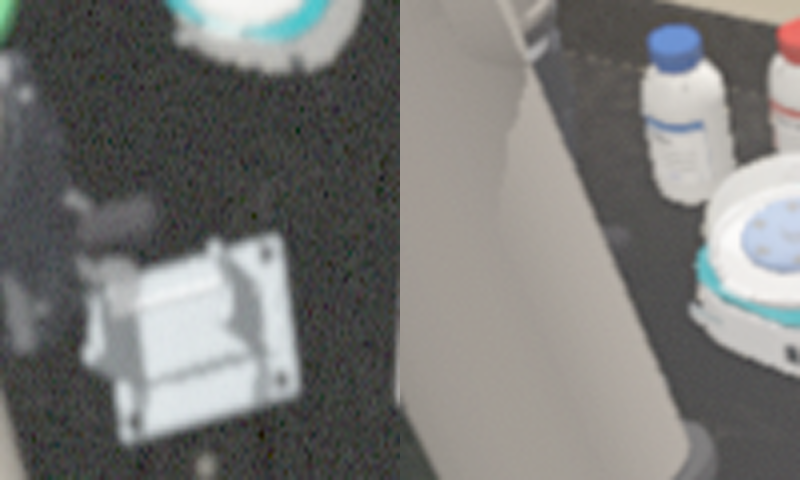

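To row units: -0.036 m is -0.72, 0.014 m is 0.28, 0.119 rad / 2 = 0.0595.

Emit:
creep_tool --pt "0 0 0 0.0595 0" --pt "0 0 0 0.0595 0" --pt "0 0 0 0.059 0" --pt "-0.72 0.28 0 0 0" --pt "-0.72 0.28 0 0 0" --pt "-0.72 0.28 0 0 0" --pt "-0.72 0.28 0 0 0" --pt "-0.72 0.28 0 0 0" --pt "-0.72 0.28 0 0 0" --pt "-0.72 0.28 0 0 0" --pt "-0.72 0.28 0 0 0" --pt "-0.72 0.28 0 0 0" --pt "-0.72 0.28 0 0 0" --pt "-0.72 0.28 0 0 0" --pt "-0.72 0.28 0 0 0" --pt "-0.72 0.28 0 0 0" --pt "-0.72 0.28 0 0 0" --pt "-0.72 0.28 0 0 0" --pt "-0.72 0.28 0 0 0" --pt "0 0 0 0 0"

```text
t: 6.3
eef_pos: [0.6068, -0.2269, 0.2242]
tool_rot: [0.001, 0.773, 0.635, -0.002]
contact_force: [-0.2, -0.1, -2.0]
gripper_width: 0.248
grasp_force: 58.9
```

Emit:
creep_tool --pt "0 0 0.5 0 0" --pt "0 0 0.5 0 0" --pt "0 0 0.5 0 0" --pt "0 0 0 0 0" --pt "0 0 0 0 0"

```text
t: 6.8
eef_pos: [0.6081, -0.2194, 0.1497]
tool_rot: [-0.001, 0.77, 0.638, -0.001]
contact_force: [0.6, -0.4, -2.1]
gripper_width: 0.247
grasp_force: 58.8
```

```bash
python3 - <<'E'
from h import *
np.set_printoptions(precision=4,suppress=True)
o=bot.get_obs();p=o["eef_pos"];q=o["tool_rot"];az=np.degrees(2*np.arctan2(q[2],q[1]))-90;print(p,q,az,o["contact_force"])
th=np.radians(-10.7);R=np.array([[np.cos(th),-np.sin(th)],[np.sin(th),np.cos(th)]]);print("heater-local TCP",p[:2]@R)
for n in("top","side"): cv2.imwrite(f"pics/{n}2.png",optics.read_camera(n))
for n in("top","side"):print(n,"tcp",proj(n,p),"hook",proj(n,p-[0.008*np.cos(th),.008*np.sin(th),.0665]))
t=cv2.imread("pics/top2.png")[150:270,350:450];s=cv2.imread("pics/side2.png")[160:280,345:445]
f=lambda i,w,h:cv2.resize((np.sqrt(i/255.)*255).astype('u1'),(w,h),interpolation=cv2.INTER_CUBIC)
cv2.imwrite("pics/l2.png",np.hstack([f(t,400,480),f(s,400,480)]))
E
```

```text
[ 0.6081 -0.2194  0.1497] [-0.0008  0.77    0.638  -0.0007] -10.71027686306006 [ 0.6209 -0.404  -2.1125]
heater-local TCP [ 0.6382 -0.1027]
top tcp [401.4096 184.913 ] hook [397.6104 195.1361]
side tcp [404.9308 219.6796] hook [401.3683 239.2433]
```

View pics/l2.png

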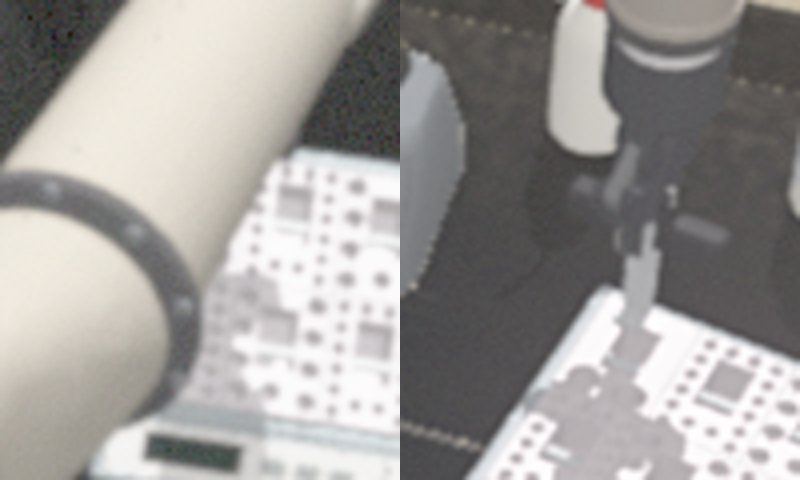

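Emit:
creep_tool --pt "0 0 0 0 0" --pt "0 0 0 0 0"

```text
t: 7.1
eef_pos: [0.6092, -0.2199, 0.1514]
tool_rot: [0.001, 0.77, 0.638, 0.001]
contact_force: [-0.2, 0.3, -2.4]
gripper_width: 0.248
grasp_force: 58.8
```

```bash
python3 - <<'E'
from h import *
np.set_printoptions(precision=4,suppress=True)
p=bot.get_obs()["eef_pos"];print(p)
im=optics.read_camera("side");cv2.imwrite("pics/side3.png",im)
g=im.min(2)
for z in(-.01,-.02,-.025,-.03): print(z,proj("side",p+[0,0,z]))
for r in range(218,238,2): print(r,g[r,392:424])
print("handle rows");
for r in range(204,222,2): print(r,g[r,380:432])
E
```

```text
[ 0.6092 -0.2199  0.1514]
-0.01 [404.9545 221.6919]
-0.02 [404.6077 224.3897]
-0.025 [404.4355 225.7291]
-0.03 [404.2641 227.0623]
218 [ 25  25  25  26  27  26  34  47  44  37  33  31  32  49  86 104  76  35
  24  28  28  27  31  31  35  38  44  46  51  54  57  55]
220 [26 25 25 26 24 27 40 57 42 31 34 33 33 59 97 98 56 27 24 26 27 28 27 28
 28 30 34 32 32 34 37 42]
222 [ 27  26  25  24  25  26  32  40  39  41  39  34  36  68 107 110 105  86
  42  24  25  28  28  27  29  27  28  30  29  28  29  30]
224 [ 26  26  26  26  26  25  26  26  32  59  92  90  83  99 114 117 117 100
  47  23  27  28  27  28  28  29  28  28  30  27  30  30]
226 [ 27  27  26  27  25  26  25  23  30  70 118 124 121 121 119 121 110  79
  36  23  28  30  28  28  29  27  29  28  29  28  29  29]
228 [ 24  27  25  25  24  26  24  24  32  72 115 123 122 119 120 121 107  56
  26  25  26  26  28  28  29  29  28  27  29  28  28  28]
230 [ 26  24  24  28  32  25  22  22  4
[... 1392 characters left out ...]
32 33 32 30 29 30
 32 29 31 37 38 29 27 27 27 30 37 41 48 49 44 41 34 31 30 28 27 29 27 28
 28 28 29 28]
216 [ 17  19  21  21  20  19  20  19  19  20  20  21  23  26  24  25  25  26
  30  35  36  33  30  31  32  40  73 102  90  43  27  28  30  35  47  52
  54  56  57  56  53  53  51  45  42  38  33  27  26  29  29  29]
218 [ 18  21  20  21  20  21  21  20  21  22  22  25  25  25  25  26  27  26
  34  47  44  37  33  31  32  49  86 104  76  35  24  28  28  27  31  31
  35  38  44  46  51  54  57  55  56  52  44  35  28  26  29  27]
220 [17 20 20 20 20 19 21 21 20 22 25 26 26 25 25 26 24 27 40 57 42 31 34 33
 33 59 97 98 56 27 24 26 27 28 27 28 28 30 34 32 32 34 37 42 43 42 34 27
 28 27 26 27]
```

To row units: -0.0075 m is -0.15, 0.005 m is 0.1.

Emit:
creep_tool --pt "-0.15 0.012 0 0 0" --pt "0 0 0.1 0 0" --pt "0 0 0.1 0 0" --pt "0 0 0 0 0" --pt "0 0 0 0 0" --pt "0 0 0 0 0"

```text
t: 7.75
eef_pos: [0.6079, -0.2271, 0.1403]
tool_rot: [-0.0, 0.77, 0.638, 0.0]
contact_force: [0.5, 0.3, -2.1]
gripper_width: 0.249
grasp_force: 58.8
```

```bash
python3 - <<'E'
from h import *
o=bot.get_obs();p=o["eef_pos"]
th=np.radians(-10.7);R=np.array([[np.cos(th),-np.sin(th)],[np.sin(th),np.cos(th)]]);print("local",p[:2]@R,p)
for n in("top","side"): cv2.imwrite(f"pics/{n}4.png",optics.read_camera(n))
s=cv2.imread("pics/side4.png")[205:270,370:435]
cv2.imwrite("pics/l4.png",cv2.resize((np.sqrt(s/255.)*255).astype('u1'),(585,585),interpolation=cv2.INTER_CUBIC))
u=lambda lx,ly,z:np.round((proj("side",np.r_[R@[lx,ly],z])-[370,205])*9+4)
l=p[:2]@R;z=p[2]-.0665
print("toe bottom corners",[u(l[0]-8+a if 0 else l[0]-.008+a,l[1]+b,z).tolist() for a,b in((-.01,-.01),(-.01,.01),(.01,.01),(.01,-.01))])
print("pocket corners(.615)",[u(.615+a,-.1115+b,.066).tolist() for a,b in((-.015,-.014),(-.015,.014),(.03,.014),(.03,-.014))])
E
```

```text
local [ 0.63947771 -0.11029461] [ 0.60788096 -0.22710655  0.14026094]
toe bottom corners [[326.0, 375.0], [263.0, 350.0], [293.0, 306.0], [355.0, 331.0]]
pocket corners(.615) [[308.0, 448.0], [220.0, 412.0], [287.0, 313.0], [373.0, 348.0]]
```

View pics/l4.png

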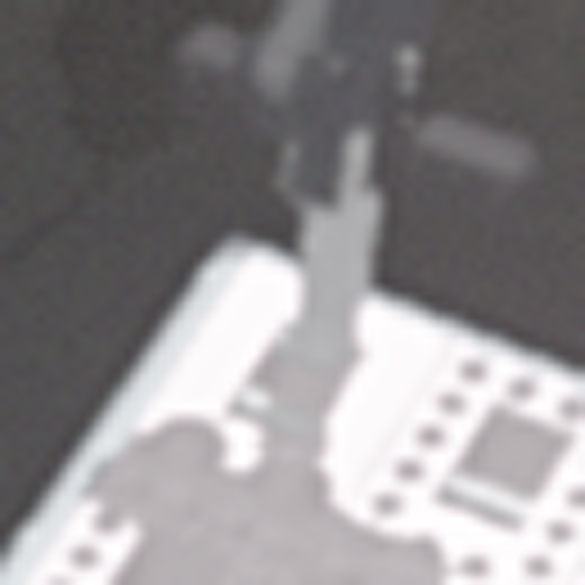

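To row units: 0.003 m is 0.06.

Emit:
creep_tool --pt "0 0 0.06 0 0" --pt "0 0 0.06 0 0" --pt "0 0 0.06 0 0" --pt "0 0 0.06 0 0" --pt "0 0 0 0 0" --pt "0 0 0 0 0"

```text
t: 8.45
eef_pos: [0.6077, -0.2272, 0.1282]
tool_rot: [-0.0, 0.77, 0.638, -0.0]
contact_force: [0.0, 0.0, -1.2]
gripper_width: 0.25
grasp_force: 58.8
```

To row units: 0.004 m is 0.08, 0.003 m is 0.06.

Emit:
creep_tool --pt "0 0 0.06 0 0" --pt "0 0 0.08 0 0" --pt "0 0 0.08 0 0" --pt "0 0 0.08 0 0" --pt "0 0 0 0 0" --pt "0 0 0 0 0"

```text
t: 9.05
eef_pos: [0.6077, -0.2272, 0.1131]
tool_rot: [-0.0, 0.77, 0.638, -0.0]
contact_force: [-0.3, -0.1, -1.0]
gripper_width: 0.247
grasp_force: 58.8
```

Emit:
creep_tool --pt "0 0 0.06 0 0" --pt "0 0 0.08 0 0" --pt "0 0 0 0 0" --pt "0 0 0 0 0"

```text
t: 9.45
eef_pos: [0.6077, -0.2272, 0.1061]
tool_rot: [-0.0, 0.77, 0.638, -0.0]
contact_force: [0.1, 0.2, -1.0]
gripper_width: 0.247
grasp_force: 58.8
```

Emit:
creep_tool --pt "0 -0.08 0 0 0" --pt "0 -0.08 0 0 0" --pt "0 -0.08 0 0 0" --pt "0 -0.08 0 0 0" --pt "0 0 0 0 0" --pt "0 0 0 0 0"

```text
t: 10.05
eef_pos: [0.5921, -0.2242, 0.1064]
tool_rot: [0.0, 0.77, 0.638, 0.0]
contact_force: [0.1, -0.6, -1.6]
gripper_width: 0.245
grasp_force: 58.8
```

Emit:
creep_tool --pt "0 -0.02 0 0 0" --pt "0 0 0 0 0" --pt "0 0 0 0 0"

```text
t: 10.35
eef_pos: [0.5912, -0.2241, 0.1063]
tool_rot: [0.0, 0.77, 0.638, -0.0]
contact_force: [0.1, -0.9, -1.1]
gripper_width: 0.247
grasp_force: 58.8
```

To row units: -0.001 m is -0.02.

Emit:
creep_tool --pt "0 -0.02 0 0 0" --pt "0 0 0 0 0" --pt "0 0 0 0 0"

```text
t: 10.65
eef_pos: [0.5904, -0.224, 0.1064]
tool_rot: [0.0, 0.77, 0.638, 0.0]
contact_force: [1.1, 0.1, -1.6]
gripper_width: 0.249
grasp_force: 58.8
```

Emit:
creep_tool --pt "0 -0.02 0 0 0" --pt "0 0 0 0 0" --pt "0 0 0 0 0"

```text
t: 10.95
eef_pos: [0.5897, -0.2238, 0.1065]
tool_rot: [0.001, 0.77, 0.638, 0.0]
contact_force: [2.9, 0.3, -3.0]
gripper_width: 0.248
grasp_force: 58.8
```

Emit:
creep_tool --pt "0 -0.02 0 0 0" --pt "0 0 0 0 0" --pt "0 0 0 0 0"

```text
t: 11.25
eef_pos: [0.5886, -0.2236, 0.1065]
tool_rot: [0.0, 0.77, 0.638, 0.0]
contact_force: [4.5, -0.6, -2.8]
gripper_width: 0.247
grasp_force: 58.8
```

To row units: -0.004 m is -0.08.

Emit:
creep_tool --pt "0 0.08 0 0 0" --pt "0 0 0 0 0" --pt "0 0 -0.08 0 0" --pt "0 0 -0.08 0 0" --pt "0 0 0 0 0" --pt "0 0 0 0 0" --squeeze 100

```text
t: 11.85
eef_pos: [0.592, -0.2243, 0.1145]
tool_rot: [-0.0, 0.77, 0.638, 0.0]
contact_force: [0.2, 0.8, -2.1]
gripper_width: 0.242
grasp_force: 99.8
```

Emit:
creep_tool --pt "0 0 -0.04 0 0" --pt "0 0 -0.04 0 0" --pt "0 0 -0.04 0 0" --pt "0 0 0 0 0" --pt "0 0 0 0 0"

```text
t: 12.35
eef_pos: [0.5921, -0.2241, 0.1201]
tool_rot: [-0.0, 0.77, 0.638, 0.0]
contact_force: [2.6, -0.3, -6.0]
gripper_width: 0.243
grasp_force: 99.1
```

Careful with the scale: shifts go in shares of 50 mm and turns go in shares of 2 rad. That gives: -0.004 m is -0.08, -0.003 m is -0.06.

Emit:
creep_tool --pt "0 0 -0.06 0 0" --pt "0 0 -0.06 0 0" --pt "0 0 -0.06 0 0" --pt "0 0 -0.06 0 0" --pt "0 0 -0.08 0 0" --pt "0 0 0 0 0"

```text
t: 12.95
eef_pos: [0.5922, -0.2245, 0.137]
tool_rot: [0.0, 0.77, 0.638, 0.0]
contact_force: [0.1, -0.2, -7.1]
gripper_width: 0.244
grasp_force: 99.2
```

Emit:
creep_tool --pt "0 0 -0.1 0 0" --pt "0 0 -0.1 0 0" --pt "0 0 -0.1 0 0" --pt "0 0 -0.1 0 0" --pt "0 0 -0.1 0 0" --pt "0 0 0 0 0"

```text
t: 13.55
eef_pos: [0.5926, -0.2245, 0.1623]
tool_rot: [0.001, 0.77, 0.638, 0.0]
contact_force: [0.3, 0.1, -6.2]
gripper_width: 0.243
grasp_force: 99.2
```

To row units: -0.01 m is -0.2, -0.055 rad / 2 = -0.0275.

Emit:
creep_tool --pt "0 0 -0.2 0 0" --pt "0 0 -0.2 0 0" --pt "0 0 -0.2 0 0" --pt "0 0 -0.2 0 0" --pt "0 0 -0.2 0 0" --pt "0 0 0 0 0" --pt "0 0 0 -0.0275 0" --pt "0 0 0 -0.0275 0" --pt "0 0 0 0 0"

```text
t: 14.45
eef_pos: [0.5918, -0.2242, 0.211]
tool_rot: [-0.0, 0.734, 0.68, -0.0]
contact_force: [0.1, -0.1, -5.9]
gripper_width: 0.241
grasp_force: 99.1
```

Emit:
creep_tool --pt "0.12 -0.04 0 0 0" --pt "0.26 -0.08 0 0 0" --pt "0.4 -0.12 0 0 0" --pt "0.52 -0.14 0 0 0" --pt "0.6 -0.14 0 0 0" --pt "0.6 -0.14 0 0 0" --pt "0.6 -0.14 0 0 0" --pt "0.6 -0.14 0 0 0" --pt "0.6 -0.14 0 0 0" --pt "0.6 -0.14 0 0 0" --pt "0.6 -0.16 0 0 0" --pt "0.6 -0.16 0 0 0" --pt "0.6 -0.16 0 0 0" --pt "0.52 -0.14 0 0 0" --pt "0.4 -0.12 0 0 0" --pt "0.26 -0.1 0 0 0" --pt "0.12 -0.06 0 0 0" --pt "0 0 0 0 0" --pt "0 0 0 0 0" --pt "0 0 0 0 0"

```text
t: 16.45
eef_pos: [0.5175, 0.1812, 0.2114]
tool_rot: [0.0, 0.735, 0.679, -0.0]
contact_force: [-0.3, 0.7, -6.2]
gripper_width: 0.241
grasp_force: 99.1
```

```bash
python3 - <<'E'
from h import *
o=bot.get_obs();print(o["eef_pos"],o["contact_force"])
for n in("top","side"): cv2.imwrite(f"pics/{n}5.png",optics.read_camera(n))
t=cv2.imread("pics/top5.png")[180:280,210:310];s=cv2.imread("pics/side5.png")[150:280,190:320]
f=lambda i:cv2.resize(i,(400,400),interpolation=cv2.INTER_CUBIC)
cv2.imwrite("pics/l5.png",np.hstack([f(t),f(s)]))
E
```

```text
[0.51751903 0.18118688 0.21135799] [-0.25611616  0.67459683 -6.20052172]
```

View pics/l5.png

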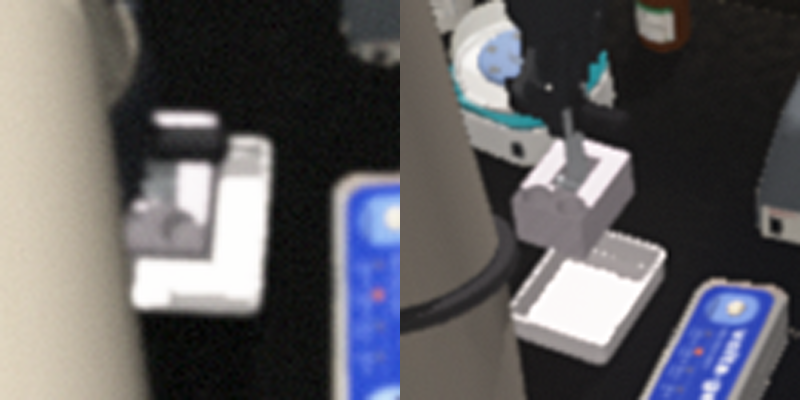

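To row units: 0.016 m is 0.32, 0.003 m is 0.06.

Emit:
creep_tool --pt "0.06 0.05 0.16 0 0" --pt "0 0 0.28 0 0" --pt "0 0 0.32 0 0" --pt "0 0 0.32 0 0" --pt "0 0 0.32 0 0" --pt "0 0 0.28 0 0" --pt "0 0 0.16 0 0" --pt "0 0 0.08 0 0" --pt "0 0 0.06 0 0" --pt "0 0 0 0 0" --pt "0 0 0 0 0"

```text
t: 17.65
eef_pos: [0.5203, 0.1857, 0.1128]
tool_rot: [0.0, 0.734, 0.679, 0.001]
contact_force: [0.2, 1.4, -7.0]
gripper_width: 0.244
grasp_force: 99.0
```

Emit:
creep_tool --pt "0 0 0.04 0 0" --pt "0 0 0.04 0 0" --pt "0 0 0.04 0 0" --pt "0 0 0.04 0 0" --pt "0 0 0.04 0 0" --pt "0 0 0 0 0" --pt "0 0 0 0 0"

```text
t: 18.35
eef_pos: [0.5199, 0.1855, 0.1022]
tool_rot: [-0.0, 0.734, 0.679, -0.0]
contact_force: [-0.0, -0.3, -6.3]
gripper_width: 0.236
grasp_force: 99.1
```

To row units: 0.001 m is 0.02.

Emit:
creep_tool --pt "0 0 0.02 0 0" --pt "0 0 0.02 0 0" --pt "0 0 0.02 0 0" --pt "0 0 0.02 0 0" --pt "0 0 0 0 0" --pt "0 0 0 0 0"

```text
t: 18.95
eef_pos: [0.5199, 0.1855, 0.0983]
tool_rot: [-0.0, 0.734, 0.679, -0.0]
contact_force: [0.2, -0.2, -5.8]
gripper_width: 0.242
grasp_force: 99.1
```

Emit:
creep_tool --pt "0 0 0.02 0 0" --pt "0 0 0.02 0 0" --pt "0 0 0.02 0 0" --pt "0 0 0 0 0" --pt "0 0 0 0 0"

```text
t: 19.45
eef_pos: [0.5201, 0.1856, 0.0955]
tool_rot: [0.0, 0.734, 0.679, 0.0]
contact_force: [-0.4, -0.3, -0.9]
gripper_width: 0.244
grasp_force: 99.7
```

To row units: 0.004 m is 0.08, 0.003 m is 0.06.

Emit:
creep_tool --pt "0 0 0.06 0 0" --pt "0 0 0.06 0 0" --pt "0 0 0.06 0 0" --pt "0 0 0 0 0" --pt "0 0.08 0 0 0" --pt "0 0.08 0 0 0" --pt "0 0.08 0 0 0" --pt "0 0.08 0 0 0" --pt "0 0 0 0 0" --pt "0 0 0 0 0"

```text
t: 20.45
eef_pos: [0.5359, 0.1842, 0.0862]
tool_rot: [-0.0, 0.734, 0.679, -0.0]
contact_force: [-0.6, -0.7, -1.9]
gripper_width: 0.245
grasp_force: 99.8
```

Emit:
creep_tool --pt "0 0.02 0 0 0" --pt "0 0 0 0 0" --pt "0 0 -0.08 0 0" --pt "0 0 -0.08 0 0" --pt "0 0 -0.08 0 0" --pt "0 0 0 0 0" --pt "0 0 0 0 0"

```text
t: 21.15
eef_pos: [0.5369, 0.1843, 0.0985]
tool_rot: [0.0, 0.734, 0.679, 0.0]
contact_force: [-1.7, -0.6, -1.3]
gripper_width: 0.238
grasp_force: 99.8
```

Emit:
creep_tool --pt "0 0 -0.08 0 0" --pt "0 0 -0.08 0 0" --pt "0 0 -0.12 0 0" --pt "0 0 0 0 0"

```text
t: 21.55
eef_pos: [0.5375, 0.1844, 0.1133]
tool_rot: [0.0, 0.734, 0.679, 0.001]
contact_force: [-0.8, -0.6, -1.1]
gripper_width: 0.237
grasp_force: 99.8
```

To row units: 0.03 m is 0.6, -0.025 m is -0.5, -0.124 rad / 2 = -0.062.

Emit:
creep_tool --pt "0 0 -0.24 0 0" --pt "0 0 -0.4 0 0" --pt "0 0 -0.5 0 0" --pt "0 0 -0.5 0 0" --pt "0 0 -0.4 0 0" --pt "0 0 -0.2 0 0" --pt "0 0 0 -0.062 0" --pt "0 0 0 -0.062 0" --pt "0.2 0 0 0 0" --pt "0.5 -0.02 0 0 0" --pt "0.6 -0.02 0 0 0" --pt "0.6 -0.02 0 0 0" --pt "0.6 -0.02 0 0 0" --pt "0.6 -0.02 0 0 0" --pt "0.6 -0.02 0 0 0" --pt "0.45 -0.02 0 0 0" --pt "0 0 0 0 0" --pt "0 0 0 0 0" --pt "0 0 0 0 0"

```text
t: 23.45
eef_pos: [0.4949, 0.3864, 0.2241]
tool_rot: [0.0, 0.645, 0.764, -0.0]
contact_force: [-0.0, -0.6, -0.8]
gripper_width: 0.239
grasp_force: 99.8
```

```bash
python3 - <<'E'
from h import *
p=bot.get_obs()["eef_pos"];q=bot.get_obs()["tool_rot"];print(np.degrees(2*np.arctan2(q[2],q[1]))-90)
a=np.radians(9.7);d=np.array([.4957,.3878])-p[:2];print("dx",d@[-np.sin(a),np.cos(a)],"dy",d@[np.cos(a),np.sin(a)])
for n in("top","side"): cv2.imwrite(f"pics/{n}6.png",optics.read_camera(n))
t=cv2.imread("pics/top6.png")[180:280,170:290];s=cv2.imread("pics/side6.png")[180:280,160:280]
f=lambda i:cv2.resize(i,(400,333),interpolation=cv2.INTER_CUBIC)
cv2.imwrite("pics/l6.png",np.hstack([f(t),f(s)]))
E
```

```text
9.642871722609954
dx 0.0012217859291999476 dy 0.0010622488892585722
```

View pics/l6.png

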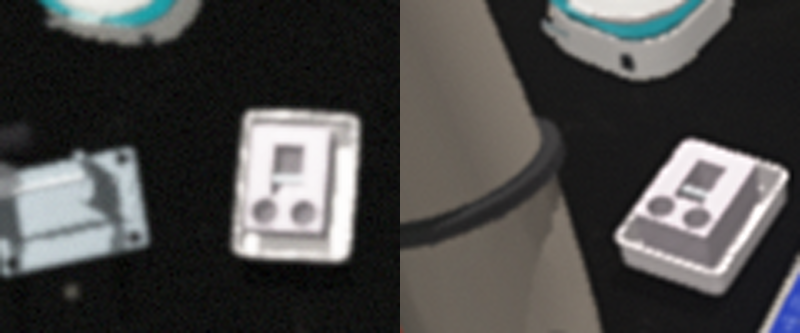

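To row units: 0.03 m is 0.6, 0.02 m is 0.4.

Emit:
creep_tool --pt "0.02 0.02 0.2 0 0" --pt "0 0 0.4 0 0" --pt "0 0 0.6 0 0" --pt "0 0 0.6 0 0" --pt "0 0 0.4 0 0" --pt "0 0 0.24 0 0" --pt "0 0 0.12 0 0" --pt "0 0 0.08 0 0" --pt "0 0 0 0 0" --pt "0 0 0 0 0"

```text
t: 24.55
eef_pos: [0.496, 0.389, 0.0932]
tool_rot: [0.0, 0.644, 0.765, 0.001]
contact_force: [0.1, -0.1, -1.2]
gripper_width: 0.237
grasp_force: 99.8
```

Emit:
creep_tool --pt "0 0 0.04 0 0" --pt "0 0 0.04 0 0" --pt "0 0 0.02 0 0" --pt "0 0 0 0 0" --pt "0 0 0 0 0"

```text
t: 25.05
eef_pos: [0.4954, 0.3886, 0.0873]
tool_rot: [-0.0, 0.644, 0.765, -0.0]
contact_force: [0.3, 0.4, -1.1]
gripper_width: 0.244
grasp_force: 99.8
```

To row units: 0.001 m is 0.02.

Emit:
creep_tool --pt "0 0 0.02 0 0" --pt "0 0 0.02 0 0" --pt "0 0 0 0 0" --pt "0 0 0 0 0"

```text
t: 25.45
eef_pos: [0.4956, 0.3888, 0.0866]
tool_rot: [-0.0, 0.644, 0.765, 0.0]
contact_force: [-2.9, -2.0, 9.4]
gripper_width: 0.238
grasp_force: 101.6
```

To row units: -0.04 m is -0.8, -0.03 m is -0.6.

Emit:
creep_tool --pt "0 0 -0.016 0 0" --pt "0 0 0 0 0.4" --pt "0 0 0 0 0.6" --pt "0 0 0 0 1" --pt "0 0 0 0 1" --pt "0 0 0 0 1" --pt "0 0 0 0 1" --pt "0 0 0 0 1" --pt "0 0 -0.2 0 1" --pt "0 0 -0.4 0 1" --pt "0 0 -0.6 0 1" --pt "0 0 -0.8 0 1" --pt "0 0 -0.8 0 1" --pt "0.4 -0.8 -0.4 0 1" --pt "0.4 -0.8 0 0 1" --pt "0 -0.8 0 0 1" --pt "0 0 0 0 1" --pt "0 0 0 0 1" --pt "0 0 0 0 1" --pt "0 0 0 0 1"

```text
t: 27.45
eef_pos: [0.3717, 0.4073, 0.2463]
tool_rot: [0.0, 0.645, 0.764, 0.0]
contact_force: [0.7, 0.2, -0.3]
gripper_width: 1.001
grasp_force: 0.0
```

```bash
python3 - <<'E'
from h import *
for n in("top","side"): cv2.imwrite(f"pics/{n}7.png",optics.read_camera(n))
t=cv2.imread("pics/top7.png")[190:280,150:285];s=cv2.imread("pics/side7.png")[180:280,150:285]
f=lambda i:cv2.resize((np.sqrt(i/255.)*255).astype('u1'),(400,280),interpolation=cv2.INTER_CUBIC)
cv2.imwrite("pics/l7.png",np.hstack([f(t),f(s)]))
# same-pixel comparison of the stand region before/after
a=cv2.imread("pics/top0.png")[212:275,152:222].astype(int);b=cv2.imread("pics/top7.png")[212:275,152:222].astype(int)
print("mean/95% diff",abs(a-b).mean(),np.percentile(abs(a-b),95))
E
```

```text
mean/95% diff 3.7327286470143615 10.0
```

View pics/l7.png

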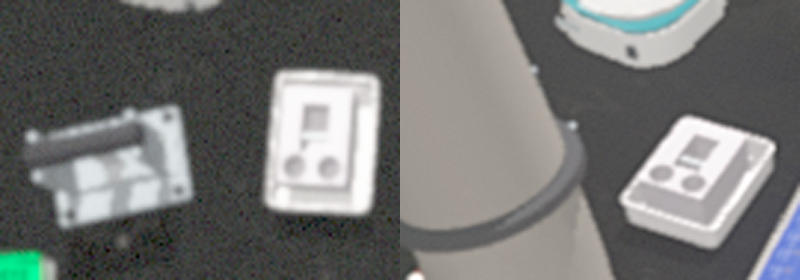

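The last picture shows the handle lying between the horns at about (90,143), as it did at the start. The block sits flat in the tray at about (318,145).

```bash
python3 -c "
from station import bot, optics, ticket
print(ticket.hand_in())"
```

```text
the job is handed in; nothing more can be done
None
```

I drew the two-well block out of the heater, set it flat in the white tray, and hung the lifter back in its stand notches. I handed the job in after about 27 s of robot time; the script returned no verdict.

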